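# Third hand at the sample tester

## Robot

A 6-joint arm with a two-finger parallel gripper is mounted at the origin on a cart in front of the work surface, level with it; the furniture and walls round the work are solid. World frame = base frame: x ahead of the robot, y to its left, z up, the work surface at z = 0. Lengths are in m, angles in rad, forces in N, time in s.
With the tool pointing down it reaches from about 0.25 to 0.725 m from the base axis. Payload 4 kg.
Tool frame: the origin (TCP) lies midway between the tips of the shut fingers; the grasp point (between the pads) lies 19 mm behind it; x points along the fingers, y is the direction in which the jaws open and shut, and the axes are right-handed (so a half turn about x gives the same grasp; the last joint's range is limited). The gripper opens to 85 mm and grips with 20 to 120 N. Pads are 22 mm wide; open, the fingers measure 114 mm over their backs; the gripper's body (76 mm by 85 mm) begins 54 mm behind the grasp point. The pads swing forward as they close: fully open they stand 13 mm farther back than shut.
Start: joints at [1.199, 0.241, 0.005, 1.335, 0, 1.571], TCP at [0.182, 0.466, 0.231] pointing down, gripper open.
Joint ranges: [-2.72, 2.72], [-1.05, 1.87], [-1.09, 1.28], [-1.99, 2.15], [-1.42, 1.44], [-3.14, 3.14]. Speed limits (rad/s): [2.79, 2.79, 3.14, 3.14, 3.14, 3.14].

## Interface

Orientations are given as a unit quaternion [x, y, z, w].
In Python, from workcell import * gives the robot as it stands.
- The arm moves only by the tool play_rows, never from a script. Its argument "plan" is a list of rows, each a list of 7 numbers: the shift along the tool's x, y, z in mm, then the turn, a rotation vector about the tool's x, y, z in rad, then the closure, from -1 (fully open) to 1 (shut). In form: [[x, y, z, rx, ry, rz, grip], ...]. A call has 1 to 20 rows; each row shifts and turns the commanded pose from where the row before left it, along the tool's axes as they then stand; what a row does not reach is not made up. A row lasts 1/12 s, in which the tool goes at most 41.7 mm and 7.16 degrees, less where a joint would pass 70% of its speed; a pose out of reach is approached as far as the arm can. A call with a gripper value outside its range is refused whole. The fingers move at their own pace and stop on an object; the grip force is fixed at half the most. Time passes only in rows, so rows that do not move let the fingers close. It gives the time, the measured TCP pose, the force and the opening at its end, in the units of the state.
- get_obs(): the state, without advancing time (a new reading comes with each control period).
- camera(name): name is "scene" or "top"; returns a dict with "frame" (420x560x3 uint8, red, green, blue), "depth" (420x560 float32, m along the optical axis (not along the pixel's ray), 0 where there is no reading), "fx", "fy", "cx", "cy" (pixels), "camera_from_world" (4x4, takes a point from world to camera coordinates). Camera axes: x right, y up, looking along -z (the intrinsics and any distortion apply to the point x, -y, -z); pixel columns grow to the right and rows downward; lengths in m; the calibration is good to about 2 mm. A picture is of the moment at which its call begins.
- job_done(): hands the job in, once; it reports no verdict.
Trained networks look in a picture, given as the dict that the camera call returned (one of the last four; its "shot" number tells which), for a name from the list of things; names that differ only in an ending like _2 or _b are one class to them, and where a whole thing is asked for, a point or a joint stands for the part that bears it (a point fixed in the world has none). Each returns a list of dicts, best first, with "confidence" (0 to 1); they miss things now and then, are a little off and sometimes report something else, mostly with a low value. They report only what shows in the picture. A call takes as long as a camera call. They do not tell look-alikes from the thing itself.
- search_frame(thing, picture): "centre" ([x, y, z] in m, in world coordinates, good to about 4 mm: the middle of the surface that is visible of it).
- pinpoint(thing, picture): "centre" ([x, y, z] in m, in world coordinates, good to about 4 mm: a listed point, or the origin of a listed thing).
The state is a dict: "clock": time; "joint_pos": joint angles; "joint_vel": joint speeds; "tau": joint torques, N m; "eef_pos": TCP position; "tool_rot": TCP orientation; "ft_force": force on the tool from outside, world axes, zero at the start; "ft_torque": the same for the moment, N m; "grip_width": finger opening in m.
Only numpy, scipy, OpenCV 4.12 (cv2) and the standard library are available. Lean on these libraries where they do the work, as an engineer would, in place of code of your own. Each camera call takes 0.05 s, during which the arm holds its last target. There are 200 camera calls.

## Task

Raise the lid of the small grey bench tester until it leans back a little past upright (about 105 degrees from closed) and leave it standing there. Then set the brown epoxy puck from the bench flat on the tester's deck, centred in front of the sprung steel stop, and push it square against the stop until the stop has gone in about 12 mm, half its travel (about 7 N), never as far as its end. Finish while still holding the puck pressed there steadily, so that I can fasten the clamp; leave the things around alone.

Things in the scene. Friction and masses are not known exactly. Their poses are not given: they have to be found in the camera images.
- tester: Fixed grey case of the bench tester, 120 (x) x 160 (y) x 45 mm high, aluminium deck on top. Origin: centre of its underside, on the bench. Its x axis points from the front (handle side) to the hinge, y to its left, z up. The deck is flat at z = 45 mm; on it stands only the stop with a block behind it (x -43 to +13, y -76 to -60, to z = 62 mm). When the lid is closed it covers the deck.
- lid (a joint): Angle of the lid in rad: 0 closed, grows as the front edge rises, 1.57 upright, limit 2.4. Wanted: 1.83 (105 degrees). The hinge is stiff (about 0.5 N m of friction), so the lid stays at any angle; about 4 N at the handle moves it. It starts shut or up to 0.3 rad ajar.
- lid_hinge (a point): Point on the hinge axis, at the middle of the tester's rear edge (tester frame x +60, y 0, z 45.5 mm); the axis runs along the tester's y.
- lid_handle (a point): Middle of the lid's handle: a round steel bar of 9 mm diameter along the tester's y, 74 mm long, carried on a leg at each end 38 mm in front of the lid's front edge; it moves with the lid, 158 mm from the hinge axis along the lid and 12 mm above the lid's lower plane. The closed lid is a shell 120 x 160 x 24 mm, 4 mm walls. With the lid past upright the bar is on top, above the lid's edge.
- stop (a joint): How far the stop has been pushed in, in m: 0 at rest, end at 0.022. It is sprung, 600 N/m (12 mm = 7.2 N), and returns when let go. Wanted: 0.012; engraved lines on the deck mark its face at 7 and 17 mm.
- stop_face (a point): Middle of the stop's working face, 10 mm above the deck; it moves with the stop. The stop is a steel bar 44 (tester x) x 10 x 17 mm high, 1 mm clear of the deck; its flat face looks to the tester's +y and it yields along the tester's -y. At rest the face is at tester x -15, y -25 mm.
- puck_center (a point): Centre of the loose brown epoxy puck, a cylinder standing on the bench, 40 mm diameter x 22 mm high, about 60 g; the point is half-way up. z up. Pressed right, it stands on the deck with its centre 20 mm in front of the stop's face, at the same tester x as the stop (within 10 mm).
- bung: Red-brown rubber bung, 30 mm diameter x 27 mm, standing on the bench; leave it alone. Origin at the centre of its underside.
- flange: Light metal blank flange, disc 40 mm diameter x 10 mm with a low boss, lying on the bench; leave it alone. Origin at the centre of its underside.
Things that resemble listed ones, but are neither listed nor needed, are in the scene too. What is shaped like the part that bears puck_center but orange is not meant.

How it is judged:
On the way, in this order (a step that is already met when the one before it is completed fails the run):
1. the lid stands between 95 and 115 degrees, at rest (value of joint lid between 1.66 and 2 rad and velocity of joint lid between -0.05 and 0.05 rad/s), for 0.2 s.
2. the puck stands on the deck in front of the stop (z of puck_center in the frame of tester between 0.052 and 0.06 m and angle between puck_center's own z axis and vertical below 0.15 rad and x of puck_center in the frame of tester between -0.025 and -0.005 m and y of puck_center in the frame of tester between -0.045 and 0.08 m), for 0.1 s.
At the end, for the whole second after the job is handed in: The lid stands at 95 to 115 degrees by itself; the puck stands flat on the deck, centred on the stop within 10 mm, and the fingers hold it still against the stop, which is pushed in 7 to 17 mm (3.5 to 11.5 N between puck and stop) by the puck alone (all of step 2 and value of joint lid between 1.66 and 2 rad and value of joint stop between 0.007 and 0.017 m and velocity of joint stop between -0.01 and 0.01 m/s and contact force between puck and stop between 3.5 and 11.5 N and contact force between the fingers and puck above 1 N and contact force between the arm and stop below 0.3 N and contact force between the arm and lid below 0.3 N and linear speed of puck below 0.01 m/s); the arm keeps its last pose, push and grip.
It fails at once if the stop is driven to its end or pressed with more than 20 N (value of joint stop above 0.0205 m or contact force between anything else and stop above 20 N).
It fails at once if a bystander is disturbed (distance of any of bung, flange from where it was at the start of the episode above 0.02 m).
It also fails if it takes over 53 s, if anything falls off the work surface, if the arm or the gripper's body presses on something with over 40 N, if the wrist force passes 120 N, or if a joint passes its speed limit or range.

## Working session

There is one attempt and no reset: what is moved stays moved. The work goes in short steps, Python scripts to look and compute and a tool call to move; the robot and the scene stay as the last step left them, time stands still between calls to the robot, and variables do not carry over. Pictures are saved under pics/ and viewed, about 8 in all and at most 12, crops included, and the job is handed in when it is done.

Besides the shell and the picture viewer there is one more tool, called as name(argument=value, ...), one argument or row to a line, values as JSON. play_rows: Moves the arm, as the interface text tells. Its arguments: {"type":"object","properties":{"plan":{"type":"array","items":{"type":"array","items":{"type":"number"}}}},"required":["plan"]}

```bash
mkdir -p pics; cat > h.py <<'E'
from workcell import *
import numpy as np, cv2
from scipy.spatial.transform import Rotation as R
np.set_printoptions(precision=4,suppress=True)
def save(p,n): cv2.imwrite('pics/'+n,p['frame'][:,:,::-1])
def px(p,w):
    c=np.array(p['camera_from_world'])@np.append(w,1); return np.array([p['cx']+p['fx']*c[0]/-c[2], p['cy']+p['fy']*-c[1]/-c[2]])
def world(p,u=None,v=None):
    d=p['depth']; vv,uu=np.mgrid[:d.shape[0],:d.shape[1]]
    c=np.stack([(uu-p['cx'])/p['fx']*d,-(vv-p['cy'])/p['fy']*d,-d,np.ones_like(d)],-1)
    return (c@np.linalg.inv(np.array(p['camera_from_world'])).T)[...,:3]
E
python3 - <<'E'
from h import *
o=get_obs(); print(o)
for n in ['scene','top']:
    p=camera(n); save(p,n+'1.png')
    for t in ['tester','lid_handle','lid_hinge','stop_face','puck_center','bung','flange']:
        for r in pinpoint(t,p)[:4]: print(n,t,np.array(r['centre']),round(r['confidence'],2),px(p,r['centre']).round())
E
```

```text
{'clock': 0.0, 'joint_pos': array([ 1.199 ,  0.2414,  0.0038,  1.3352, -0.    ,  1.5708]), 'joint_vel': array([ 0.0008,  0.0005,  0.    , -0.0001, -0.002 , -0.0014]), 'tau': array([ -0.0005, -37.2315,  25.241 ,   0.0169,   0.0001,   0.    ]), 'eef_pos': array([0.1814, 0.4653, 0.2304]), 'tool_rot': array([ 0.13  ,  0.6951, -0.1314,  0.6948]), 'ft_force': array([ 1.1012, -1.0316,  0.097 ]), 'ft_torque': array([-0.0077,  0.0039,  0.0021]), 'grip_width': 0.08574689385475187}
scene tester [ 0.5198  0.2428 -0.0051] 0.68 [270. 183.]
scene lid_handle [0.4282 0.2643 0.0797] 0.92 [313. 171.]
scene lid_hinge [0.5762 0.2311 0.0473] 0.84 [245. 151.]
scene puck_center [0.4453 0.4059 0.0125] 0.9 [273. 251.]
scene puck_center [0.5112 0.4657 0.0079] 0.82 [221. 267.]
scene puck_center [0.3709 0.3606 0.0106] 0.79 [324. 246.]
scene bung [ 0.5862  0.5026 -0.0001] 0.79 [171. 273.]
scene flange [0.36   0.4762 0.0019] 0.58 [305. 305.]
top tester [0.516  0.2458 0.0003] 0.61 [323. 201.]
top lid_handle [0.4223 0.2617 0.083 ] 0.67 [319. 243.]
top lid_hinge [0.5763 0.2286 0.0472] 0.86 [334. 166.]
top puck_center [0.3685 0.3653 0.0117] 0.9 [261. 274.]
top puck_center [0.4465 0.4072 0.0089] 0.8 [241. 234.]
top puck_center [0.5109 0.4687 0.0093] 0.62 [210. 201.]
top bung [0.5877 0.5113 0.001 ] 0.5 [191. 164.]
top flange [ 0.3545  0.4752 -0.001 ] 0.59 [205. 281.]
```

View pics/scene1.png

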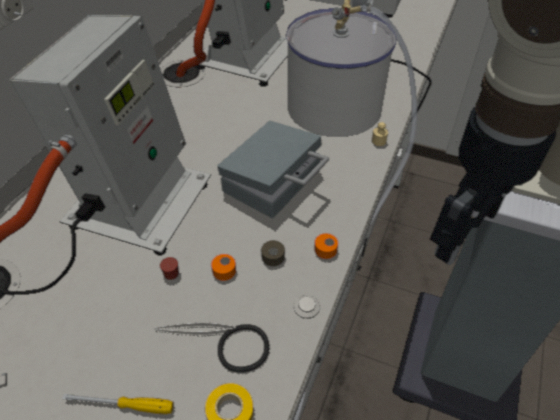

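View pics/top1.png

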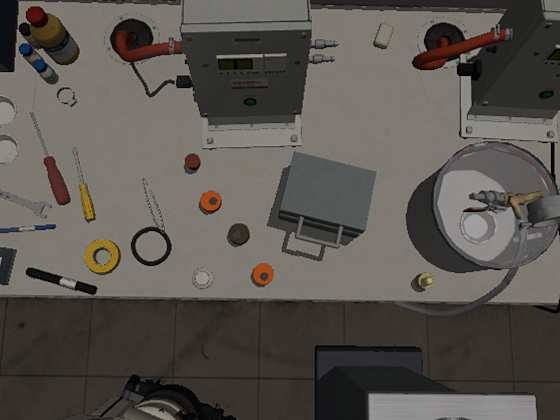

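The brown puck is at scene (273,253) / top (238,234). It could be confused with the orange pucks at scene (223,267) and (326,246), the red bung at (170,268) or the light flange at (306,306). By colour I choose the dark brown one. Next I'll refine the geometry and check the choice in a crop.

```bash
python3 - <<'E'
from h import *
out=[]
for n in ['top','scene']:
    p=camera(n); W=world(p); f=p['frame'].astype(int)
    c=px(p,[.446,.406,.015]).astype(int)
    out.append(cv2.resize(p['frame'][c[1]-45:c[1]+45,c[0]-65:c[0]+65],(520,360)[:2]))
    # lid top surface
    m=(W[...,0]>.42)&(W[...,0]<.63)&(W[...,1]>.12)&(W[...,1]<.36)&(W[...,2]>.066)&(W[...,2]<.13)&(p['depth']>0)
    P=W[m]
    for _ in range(6):
        cc=P.mean(0); nn=np.linalg.svd(P-cc,full_matrices=False)[2][2]; nn*=np.sign(nn[2])
        P=W[m]; P=P[abs((P-cc)@nn)<.004]
    print(n,len(P),'normal',nn,'angle',np.arccos(nn[2]),'yaw',np.arctan2(-nn[1]*-1,nn[0]),cc)
    u=np.column_stack([P[:,0],P[:,1]]).astype(np.float32)
    r=cv2.minAreaRect(u*1000); print(r, cv2.boxPoints(r))
    d=np.hypot(W[...,0]-.446,W[...,1]-.406)
    q=W[(d<.03)&(W[...,2]>.017)&(W[...,2]<.03)]; print('puck top',len(q),q.mean(0),q.min(0),q.max(0), f[(d<.01)].mean(0))
    h=W[(W[...,0]>.38)&(W[...,0]<.46)&(W[...,1]>.2)&(W[...,1]<.32)&(W[...,2]>.06)]
    b=h[h[:,0]<.44]; print('bar',len(b),b.mean(0),b.min(0),b.max(0))
cv2.imwrite('pics/crop.png',np.vstack(out)[:600,:,::-1] if 0 else cv2.resize(np.vstack(out),(430,590))[:,:,::-1])
o=get_obs(); print(R.from_quat(o['tool_rot']).as_matrix())
E
```

```text
top 5161 normal [ 0.1416 -0.0347  0.9893] angle 0.1462784474876719 yaw -0.24003198214100582 [0.5212 0.2441 0.0785]
((522.6094360351562, 243.6993408203125), (160.03802490234375, 120.42994689941406), 77.07180786132812) [[446.0182 179.1806]
 [563.3954 152.2368]
 [599.2007 308.2181]
 [481.8235 335.1619]]
puck top 343 [0.4462 0.41   0.0221] [0.4266 0.3906 0.0171] [0.4659 0.4294 0.0268] [53.3563 48.5172 40.6552]
bar 269 [0.4278 0.2599 0.0837] [0.4154 0.2211 0.0761] [0.4399 0.3056 0.0884]
scene 3590 normal [ 0.1423 -0.0307  0.9893] angle 0.14610527695241343 yaw -0.2123929462700131 [0.5191 0.2485 0.0788]
((520.7014770507812, 242.92864990234375), (162.59007263183594, 120.77906799316406), 77.26984405517578) [[443.8822 176.9394]
 [561.6924 150.3245]
 [597.5208 308.9179]
 [479.7105 335.5328]]
puck top 394 [0.444  0.4104 0.0219] [0.4251 0.3882 0.0172] [0.4645 0.4293 0.0259] [76.625  72.5341 63.5341]
bar 249 [0.4266 0.2625 0.0835] [0.4127 0.2196 0.0753] [0.44   0.3051 0.0877]
[[-0.      0.3632  0.9317]
 [ 0.      0.9317 -0.3632]
 [-1.      0.     -0.    ]]
```

View pics/crop.png

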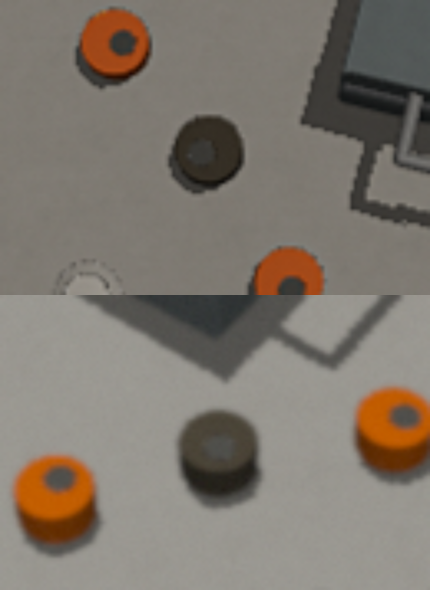

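play_rows(
  plan=[
    [6, -9.8, 30, 0, 0, 0, 0.34],
    [6, -9.8, 30, 0, 0, 0, 0.34],
    [6, -9.8, 30, 0, 0, 0, 0.34],
    [6, -9.8, 30, 0, 0, 0, 0.34],
    [6, -9.8, 30, 0, 0, 0, 0.34],
    [6, -9.8, 30, 0, 0, 0, 0.34],
    [6, -9.8, 30, 0, 0, 0, 0.34],
    [6, -9.8, 30, 0, 0, 0, 0.34],
    [6, -9.8, 30, 0, 0, 0, 0.34],
    [6, -9.8, 30, 0, 0, 0, 0.34],
  ],
)

```text
clock: 1.73
eef_pos: [0.4267, 0.2644, 0.1712]
tool_rot: [0.131, 0.695, -0.131, 0.695]
ft_force: [0.7, 0.0, 0.5]
grip_width: 0.0283
```

play_rows(
  plan=[
    [0, 0, 0, 0.1185, 0, 0, 0.34],
    [0, 0, 0, 0.1185, 0, 0, 0.34],
    [0, 0, 0, 0.1185, 0, 0, 0.34],
    [0, 0, 0, 0.1185, 0, 0, 0.34],
    [0, 0, 0, 0.1185, 0, 0, 0.34],
    [0, 0, 0, 0.1185, 0, 0, 0.34],
    [0, 0, 0, 0.1185, 0, 0, 0.34],
    [0, 0, 0, 0.1185, 0, 0, 0.34],
    [0, 0, 0, 0.1185, 0, 0, 0.34],
    [0, 0, 0, 0.1185, 0, 0, 0.34],
    [0, 0, 0, 0.1185, 0, 0, 0.34],
    [0, 0, 0, 0.1185, 0, 0, 0.34],
  ],
)

```text
clock: 2.73
eef_pos: [0.4256, 0.2656, 0.1713]
tool_rot: [0.554, 0.44, -0.554, 0.44]
ft_force: [0.2, -0.2, 0.1]
grip_width: 0.0284
```

```bash
cat >> h.py <<'E'
psi=-0.224; ex=np.array([np.cos(psi),np.sin(psi),0]); ey=np.array([-ex[1],ex[0],0]); ez=np.array([0,0,1.])
hinge=np.array([.5762,.2309,.0455]); T0=np.array([.5177,.2442,0])
Rt=np.column_stack([-ez,ex,np.cross(-ez,ex)])
def bar(a): return hinge+ex*(-.158*np.cos(a)+.012*np.sin(a))+ez*(.158*np.sin(a)+.012*np.cos(a))
def go(tgt):
    o=get_obs(); M=R.from_quat(o['tool_rot']).as_matrix(); e=M.T@(np.array(tgt)-o['eef_pos'])*1000
    r=R.from_matrix(M.T@Rt).as_rotvec()
    print('pos',o['eef_pos'],'shift mm',e.round(1),'rot',r.round(4),'F',o['ft_force'].round(1),'w',round(o['grip_width'],4),'t',o['clock'])
E
python3 - <<'E'
from h import *
go(bar(.146)+ez*-.019)
p=camera('scene')
save(p,'s2.png')
E
```

```text
pos [0.4256 0.2656 0.1713] shift mm [110.    0.    0.3] rot [-0.0049 -0.     -0.    ] F [ 0.2 -0.2  0.1] w 0.0284 t 2.7333
```

play_rows(
  plan=[
    [27, 0, 0, 0, 0, 0, 0.34],
    [27, 0, 0, 0, 0, 0, 0.34],
    [20, 0, 0, 0, 0, 0, 0.34],
    [18, 0, 0, 0, 0, 0, 0.34],
    [18, 0, 0, 0, 0, 0, 0.34],
    [0, 0, 0, 0, 0, 0, 0.34],
  ],
)

```text
clock: 3.28
eef_pos: [0.423, 0.264, 0.0579]
tool_rot: [-0.55, -0.442, 0.554, -0.442]
ft_force: [-0.2, -0.5, -0.1]
grip_width: 0.0283
```

```bash
python3 - <<'E'
from h import *
go(bar(.146)+ez*-.019)
p=camera('top'); q=camera('scene')
a=cv2.resize(p['frame'][190:310,220:420],(600,360)); b=cv2.resize(q['frame'][110:230,200:400],(600,360))
cv2.imwrite('pics/c3.png',cv2.resize(np.vstack([a,b]),(490,590))[:,:,::-1])
E
```

```text
pos [0.423  0.264  0.0579] shift mm [-3.4  2.1 -1.7] rot [0.0032 0.0048 0.0049] F [-0.2 -0.5 -0.1] w 0.0283 t 3.2833
```

View pics/c3.png

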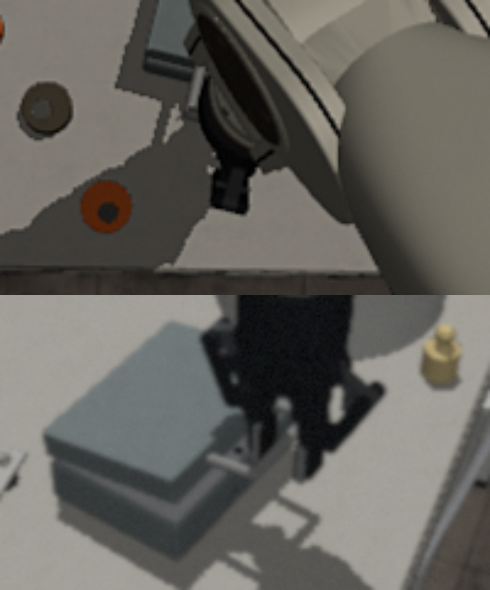

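The lower crop shows the fingers straddling the handle bar, one in the gap and one in front. Close.

play_rows(
  plan=[
    [-3, 2, -1, 0, 0, 0, 0.34],
    [0, 0, 0, 0, 0, 0, 1],
    [0, 0, 0, 0, 0, 0, 1],
    [0, 0, 0, 0, 0, 0, 1],
    [0, 0, 0, 0, 0, 0, 1],
    [0, 0, 0, 0, 0, 0, 1],
    [0, 0, 0, 0, 0, 0, 1],
  ],
)

```text
clock: 3.97
eef_pos: [0.4266, 0.2677, 0.0656]
tool_rot: [0.553, 0.443, -0.552, 0.44]
ft_force: [-5.4, 3.1, 3.3]
grip_width: 0.0067
```

```bash
python3 - <<'E'
from h import *
go(bar(.146)+ez*-.019)
b0=bar(.146);L=b0
for a in np.linspace(.146,1.85,27)[1:]:
    b=bar(a); d=b-L; L=b; print([round(-d[2]*1000,1),round(d@ex*1000,1)],end=' ')
E
```

```text
pos [0.4266 0.2677 0.0656] shift mm [ 4.3 -0.5  2.6] rot [ 0.0024 -0.0034  0.0026] F [-5.4  3.1  3.3] w 0.0067 t 3.9667
[np.float64(-10.0), np.float64(2.6)] [np.float64(-9.9), np.float64(3.3)] [np.float64(-9.6), np.float64(3.9)] [np.float64(-9.3), np.float64(4.5)] [np.float64(-9.0), np.float64(5.1)] [np.float64(-8.7), np.float64(5.7)] [np.float64(-8.3), np.float64(6.3)] [np.float64(-7.9), np.float64(6.8)] [np.float64(-7.4), np.float64(7.3)] [np.float64(-6.9), np.float64(7.8)] [np.float64(-6.4), np.float64(8.2)] [np.float64(-5.8), np.float64(8.6)] [np.float64(-5.2), np.float64(9.0)] [np.float64(-4.6), np.float64(9.3)] [np.float64(-4.0), np.float64(9.6)] [np.float64(-3.4), np.float64(9.8)] [np.float64(-2.7), np.float64(10.0)] [np.float64(-2.1), np.float64(10.2)] [np.float64(-1.4), np.float64(10.3)] [np.float64(-0.7), np.float64(10.4)] [np.float64(-0.1), np.float64(10.4)] [np.float64(0.6), np.float64(10.4)] [np.float64(1.3), np.float64(10.3)] [np.float64(2.0), np.float64(10.2)] [np.float64(2.6), np.float64(10.0)] [np.float64(3.3), np.float64(9.8)]
```

play_rows(
  plan=[
    [-10, 2.6, 0, 0, 0, 0, 1],
    [-9.9, 3.3, 0, 0, 0, 0, 1],
    [-9.6, 3.9, 0, 0, 0, 0, 1],
    [-9.3, 4.5, 0, 0, 0, 0, 1],
    [-9, 5.1, 0, 0, 0, 0, 1],
    [-8.7, 5.7, 0, 0, 0, 0, 1],
  ],
)

```text
clock: 4.47
eef_pos: [0.4494, 0.2624, 0.1213]
tool_rot: [-0.551, -0.444, 0.553, -0.439]
ft_force: [-6.0, 5.2, -1.2]
grip_width: 0.0069
```

```bash
python3 - <<'E'
from h import *
go(bar(.146+6*.06554)+ez*-.019)
p=camera('top'); q=camera('scene')
a=cv2.resize(p['frame'][130:250,220:420],(600,360)); b=cv2.resize(q['frame'][90:210,200:400],(600,360))
cv2.imwrite('pics/c4.png',cv2.resize(np.vstack([a,b]),(490,590))[:,:,::-1])
E
```

```text
pos [0.4494 0.2624 0.1213] shift mm [3.3 1.3 2.5] rot [ 0.0033 -0.0029  0.0068] F [-6.   5.2 -1.2] w 0.0069 t 4.4667
```

View pics/c4.png

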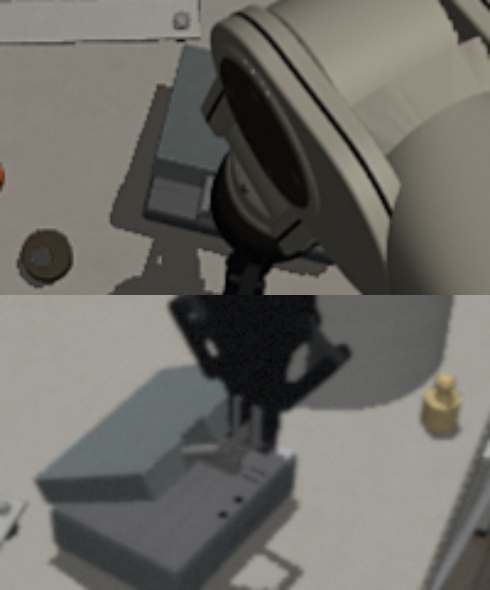

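The bar is held and the lid is rising, with the deck exposed below it. I'll continue along the arc.

play_rows(
  plan=[
    [-8.3, 6.3, 0, 0, 0, 0, 1],
    [-7.9, 6.8, 0, 0, 0, 0, 1],
    [-7.4, 7.3, 0, 0, 0, 0, 1],
    [-6.9, 7.8, 0, 0, 0, 0, 1],
    [-6.4, 8.2, 0, 0, 0, 0, 1],
    [-5.8, 8.6, 0, 0, 0, 0, 1],
    [-5.2, 9, 0, 0, 0, 0, 1],
    [-4.6, 9.3, 0, 0, 0, 0, 1],
    [-4, 9.6, 0, 0, 0, 0, 1],
    [-3.4, 9.8, 0, 0, 0, 0, 1],
  ],
)

```text
clock: 5.4
eef_pos: [0.5308, 0.2437, 0.1848]
tool_rot: [0.553, 0.443, -0.552, 0.44]
ft_force: [-9.9, 1.0, 12.5]
grip_width: 0.0065
```

```bash
python3 - <<'E'
from h import *
go(bar(.146+16*.06554)+ez*-.019)
E
```

```text
pos [0.5308 0.2437 0.1848] shift mm [6.9 0.3 2.4] rot [ 0.003  -0.0037  0.0025] F [-9.9  1.  12.5] w 0.0065 t 5.4
```

play_rows(
  plan=[
    [-2, 10, 0, 0, 0, 0, 1],
    [-1.5, 10.2, 0, 0, 0, 0, 1],
    [-1, 10.3, 0, 0, 0, 0, 1],
    [-0.2, 10.4, 0, 0, 0, 0, 1],
    [0.3, 10.4, 0, 0, 0, 0, 1],
    [1, 10.4, 0, 0, 0, 0, 1],
    [1.6, 10.3, 0, 0, 0, 0, 1],
    [2.2, 10.2, 0, 0, 0, 0, 1],
    [2.6, 10, 0, 0, 0, 0, 1],
    [2.6, 7, 0, 0, 0, 0, 1],
    [0, 0, 0, 0, 0, 0, 1],
    [0, 0, 0, 0, 0, 0, 1],
    [0, 0, 0, 0, 0, 0, 1],
  ],
)

```text
clock: 6.48
eef_pos: [0.6326, 0.2201, 0.1786]
tool_rot: [0.555, 0.439, -0.55, 0.443]
ft_force: [4.5, -2.3, 5.9]
grip_width: 0.0062
```

```bash
cat >> h.py <<'E'
def lidangle():
    for n in ['scene','top']:
        p=camera(n); W=world(p); L=W-T0; x=L@ex; y=L@ey; z=W[...,2]
        m=(p['depth']>0)&(x>.02)&(x<.17)&(abs(y)<.075)&(z>.07)&(z<.165)
        print(n,m.sum(),'front-face fit:',end=' ')
        if m.sum()>50:
            X=np.column_stack([x[m],z[m]]);best=None
            rng=np.random.default_rng(0)
            for _ in range(300):
                a,b=X[rng.integers(len(X),size=2)]; d=b-a
                if np.linalg.norm(d)<.02: continue
                d/=np.linalg.norm(d); e=abs((X-a)@[-d[1],d[0]])<.002
                if best is None or e.sum()>best.sum(): best=e
            Y=X[best]; c=Y.mean(0); v=np.linalg.svd(Y-c,full_matrices=False)[2][0]; v*=np.sign(v[1])
            print(best.sum(),'angle',np.arctan2(v[1],-v[0]),'c',c)
        print([(np.array(r['centre']),round(r['confidence'],2)) for r in pinpoint('lid_handle',p)[:1]])
E
python3 - <<'E'
from h import *
go(bar(1.83)+ez*-.019)
lidangle(); print(bar(1.83))
E
```

```text
pos [0.6326 0.2201 0.1786] shift mm [ 2.4 -5.3  2. ] rot [ 0.0003 -0.0029 -0.0081] F [ 4.5 -2.3  5.9] w 0.0062 t 6.4833
scene 2629 front-face fit: 1890 angle 1.861118465071267 c [0.0982 0.1091]
[(array([0.6346, 0.2154, 0.193 ]), 0.85)]
top 2399 front-face fit: 1562 angle 1.8537374331848389 c [0.0982 0.105 ]
[(array([0.6325, 0.2158, 0.1934]), 0.64)]
[0.627  0.2193 0.1951]
```

The lid is at about 1.86 rad. Release and rise.

play_rows(
  plan=[
    [0, 0, 0, 0, 0, 0, 0.5],
    [0, 0, 0, 0, 0, 0, 0.3],
    [0, 0, 0, 0, 0, 0, 0.3],
    [0, 0, 0, 0, 0, 0, 0.3],
    [-15, 0, 0, 0, 0, 0, 0.3],
    [-25, 0, 0, 0, 0, 0, 0.3],
    [-25, -5, 0, 0, 0, 0, 0.3],
    [0, 0, 0, 0, 0, 0, 0.3],
  ],
)

```text
clock: 7.35
eef_pos: [0.6259, 0.2225, 0.2458]
tool_rot: [0.555, 0.441, -0.55, 0.442]
ft_force: [-0.2, 0.2, 1.7]
grip_width: 0.0299
```

```bash
python3 - <<'E'
from h import *
lidangle()
go([.445,.410,.12])
E
```

```text
scene 2643 front-face fit: 1899 angle 1.859801474762121 c [0.0981 0.1088]
[(array([0.6377, 0.2148, 0.196 ]), 0.57)]
top 2582 front-face fit: 1597 angle 1.8500143021998425 c [0.0984 0.1062]
[(array([0.6282, 0.2163, 0.1948]), 0.66)]
pos [0.6241 0.2213 0.2388] shift mm [ 119.1 -216.1 -144.6] rot [0.0013 0.0012 0.002 ] F [-0.3 -0.3 -1.1] w 0.0296 t 7.55
```

play_rows(
  plan=[
    [0, -30, 0, 0, 0, 0, 0.3],
    [0, -30, 0, 0, 0, 0, 0],
    [4, -26, -24, 0, 0, 0, -0.5],
    [10, -26, -24, 0, 0, 0, -0.5],
    [17, -26, -24, 0, 0, 0, -0.5],
    [22, -26, -24, 0, 0, 0, -0.5],
    [22, -26, -24, 0, 0, 0, -0.5],
    [22, -26, -24, 0, 0, 0, -0.5],
    [22, 0, 0, 0, 0, 0, -0.5],
    [0, 0, 0, 0, 0, 0, -0.5],
  ],
)

```text
clock: 8.38
eef_pos: [0.4408, 0.4082, 0.1143]
tool_rot: [-0.547, -0.442, 0.556, -0.443]
ft_force: [-0.0, -1.3, -1.2]
grip_width: 0.0639
```

```bash
python3 - <<'E'
from h import *
go([.445,.410,.003])
for n in ['scene','top']:
    p=camera(n)
    for r in pinpoint('puck_center',p)[:3]: print(n,np.array(r['centre']),r['confidence'])
    W=world(p); d=np.hypot(W[...,0]-.445,W[...,1]-.41)
    q=W[(d<.03)&(W[...,2]>.017)&(W[...,2]<.03)]; print(len(q), q.mean(0) if len(q) else '',q.min(0),q.max(0))
E
```

```text
pos [0.4408 0.4082 0.1143] shift mm [111.2   4.5  -3.8] rot [0.0051 0.0105 0.0072] F [-0.  -1.3 -1.2] w 0.0639 t 8.3833
scene [0.5095 0.4683 0.0084] 0.76
scene [0.4422 0.4065 0.0093] 0.7
scene [0.3691 0.3606 0.0121] 0.57
397 [0.4439 0.4105 0.0219] [0.4252 0.3889 0.0171] [0.4651 0.4299 0.0252]Traceback (most recent call last):
  File "<stdin>", line 7, in <module>
    return umr_minimum(a, axis, None, out, keepdims, initial, where)
ValueError: zero-size array to reduction operation minimum which has no identity
```

play_rows(
  plan=[
    [25, 1, 0, 0, 0, 0, -0.5],
    [25, 1, -1, 0, 0, 0, -0.5],
    [20, 0, 0, 0, 0, 0, -0.5],
    [15, 0, 0, 0, 0, 0, -0.5],
    [10, 0, 0, 0, 0, 0, -0.5],
    [0, 0, 0, 0, 0, 0, -0.5],
    [0, 0, 0, 0, 0, 0, -0.5],
  ],
)

```text
clock: 9.17
eef_pos: [0.4492, 0.4099, 0.027]
tool_rot: [0.553, 0.441, -0.552, 0.441]
ft_force: [0.3, -0.4, 0.0]
grip_width: 0.0643
```

```bash
python3 - <<'E'
from h import *
go([.445,.4095,.002])
E
```

```text
pos [0.4492 0.4099 0.027 ] shift mm [25.  -4.   1.4] rot [-0.0004 -0.0009 -0.0007] F [ 0.3 -0.4  0. ] w 0.0643 t 9.1667
```

play_rows(
  plan=[
    [10, -4, 1, 0, 0, 0, -0.5],
    [10, 0, 0, 0, 0, 0, -0.5],
    [4, 0, 0, 0, 0, 0, -0.5],
    [0, 0, 0, 0, 0, 0, -0.5],
    [0, 0, 0, 0, 0, 0, 0.5],
    [0, 0, 0, 0, 0, 0, 1],
    [0, 0, 0, 0, 0, 0, 1],
    [0, 0, 0, 0, 0, 0, 1],
    [0, 0, 0, 0, 0, 0, 1],
    [0, 0, 0, 0, 0, 0, 1],
    [0, 0, 0, 0, 0, 0, 1],
  ],
)

```text
clock: 10.08
eef_pos: [0.4447, 0.4107, 0.0031]
tool_rot: [0.553, 0.441, -0.552, 0.441]
ft_force: [0.8, -0.0, 6.7]
grip_width: 0.0372
```

```bash
python3 - <<'E'
from h import *
go([.445,.4095,.003])
p=camera('scene')
c=px(p,[.446,.406,.015]).astype(int)
cv2.imwrite('pics/c5.png',cv2.resize(p['frame'][c[1]-60:c[1]+40,c[0]-65:c[0]+65],(520,400))[:,:,::-1])
E
```

```text
pos [0.4447 0.4107 0.0031] shift mm [0.1 0.5 1.1] rot [ 0.001  -0.0018 -0.0014] F [ 0.8 -0.   6.7] w 0.0372 t 10.0833
```

View pics/c5.png

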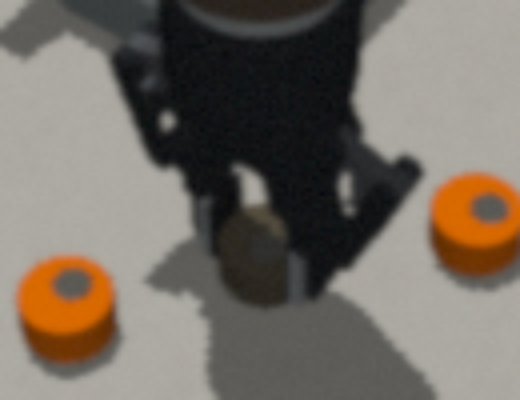

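play_rows(
  plan=[
    [-10, 0, 0, 0, 0, 0, 1],
    [-20, 0, 0, 0, 0, 0, 1],
    [-30, 0, 0, 0, 0, 0, 1],
    [-30, 0, 0, 0, 0, 0, 1],
    [0, 0, 0, 0, 0, 0, 1],
    [0, 0, 0, 0, 0, 0, 1],
  ],
)

```text
clock: 10.63
eef_pos: [0.445, 0.4111, 0.0946]
tool_rot: [0.554, 0.441, -0.551, 0.441]
ft_force: [0.7, 0.6, -0.6]
grip_width: 0.0373
```

```bash
python3 - <<'E'
from h import *
def loc(w): w=np.array(w)-T0; return np.array([w@ex,w@ey,w[2]])
for n in ['scene','top']:
    p=camera(n); save(p,n+'6.png')
    for t in ['stop_face','tester','puck_center','lid_hinge']:
        for r in pinpoint(t,p)[:2]: print(n,t,np.array(r['centre']),'tester frame',loc(r['centre']),round(r['confidence'],2))
    W=world(p); L=W-T0; x=L@ex;y=L@ey;z=W[...,2]
    for name,m in [('stop',(abs(x+.015)<.05)&(y<-.02)&(y>-.058)&(z>.054)&(z<.07)),('block',(abs(x+.015)<.06)&(y<-.058)&(y>-.09)&(z>.054)&(z<.07))]:
        m&=p['depth']>0
        if m.sum()>20: print(n,name,m.sum(),'x',np.percentile(x[m],[3,97]),'y',np.percentile(y[m],[3,97]),'z',np.median(z[m]))
    m=(abs(x)<.055)&(y>-.02)&(y<.075)&(abs(z-.045)<.006); print('deck z',np.median(z[m]),m.sum())
go(T0+ex*-.015+ey*.012+ez*.090)
E
```

```text
scene tester [ 0.5207  0.2426 -0.0047] tester frame [ 0.0033 -0.0009 -0.0047] 0.84
scene puck_center [0.4442 0.4056 0.1025] tester frame [-0.1075  0.141   0.1025] 0.95
scene puck_center [0.5094 0.4654 0.0099] tester frame [-0.0572  0.2138  0.0099] 0.89
scene lid_hinge [0.5783 0.2321 0.0484] tester frame [0.0618 0.0017 0.0484] 0.72
scene block 123 x [-0.0433 -0.0155] y [-0.0766 -0.059 ] z 0.061616573751934633
deck z 0.04512950060708043 183
top stop_face [0.4965 0.2211 0.0526] tester frame [-0.0155 -0.0272  0.0526] 0.53
top tester [0.5102 0.2429 0.0002] tester frame [-0.007  -0.0029  0.0002] 0.72
top tester [0.6319 0.2151 0.1967] tester frame [ 0.1178 -0.003   0.1967] 0.67
top lid_hinge [0.5742 0.2331 0.0438] tester frame [0.0576 0.0017 0.0438] 0.87
top stop 146 x [-0.029   0.0065] y [-0.0572 -0.0244] z 0.0610182296383634
top block 249 x [-0.0373  0.0121] y [-0.0746 -0.0592] z 0.0620734724831814
deck z 0.04515641414275812 1330
pos [0.4437 0.4098 0.0914] shift mm [  1.5  93.8 133.1] rot [0.001  0.001  0.0007] F [-0.6  0.2 -0.5] w 0.037 t 11.1333
```

View pics/scene6.png

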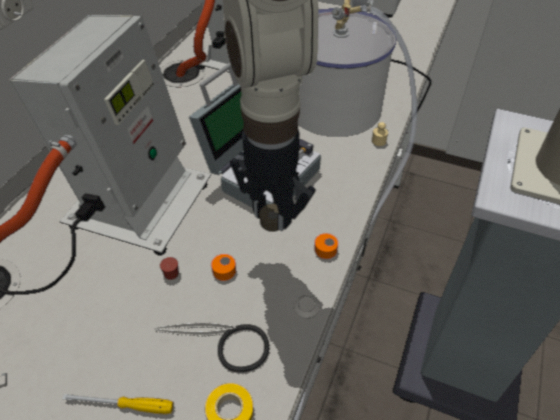

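Picture: the lid stands upright behind and the brown puck is in the gripper at (268,217). The block edges agree with my tester frame to 1 mm. Moving over the deck.

play_rows(
  plan=[
    [0, 11.7, 16.6, 0, 0, 0, 1],
    [0, 11.7, 16.6, 0, 0, 0, 1],
    [0, 11.7, 16.6, 0, 0, 0, 1],
    [0, 11.7, 16.6, 0, 0, 0, 1],
    [0, 11.7, 16.6, 0, 0, 0, 1],
    [0, 11.7, 16.6, 0, 0, 0, 1],
    [0, 11.7, 16.6, 0, 0, 0, 1],
    [0, 11.7, 16.6, 0, 0, 0, 1],
    [0, 0, 0, 0, 0, 0, 1],
    [0, 0, 0, 0, 0, 0, 1],
    [0, 0, 0, 0, 0, 0, 1],
  ],
)

```text
clock: 12.05
eef_pos: [0.5058, 0.2602, 0.0921]
tool_rot: [0.553, 0.441, -0.553, 0.441]
ft_force: [0.1, -0.2, -0.2]
grip_width: 0.0374
```

```bash
python3 - <<'E'
from h import *
go(T0+ex*-.015+ey*.012+ez*.048)
E
```

```text
pos [0.5058 0.2602 0.0921] shift mm [44.1  0.2  0.9] rot [ 0.0009 -0.0004  0.0003] F [ 0.1 -0.2 -0.2] w 0.0374 t 12.05
```

play_rows(
  plan=[
    [12, 0, 0, 0, 0, 0, 1],
    [12, 0, 0, 0, 0, 0, 1],
    [8, 0, 0, 0, 0, 0, 1],
    [5, 0, 0, 0, 0, 0, 1],
    [3, 0, 0, 0, 0, 0, 1],
    [2, 0, 0, 0, 0, 0, 1],
    [1, 0, 0, 0, 0, 0, 1],
    [0, 0, 0, 0, 0, 0, 1],
    [0, 0, 0, 0, 0, 0, 1],
  ],
)

```text
clock: 12.8
eef_pos: [0.5062, 0.26, 0.0495]
tool_rot: [0.553, 0.441, -0.552, 0.441]
ft_force: [0.1, 0.3, -0.0]
grip_width: 0.037
```

```bash
python3 - <<'E'
from h import *
def loc(w): w=np.array(w)-T0; return np.array([w@ex,w@ey,w[2]])
go(T0+ex*-.015+ey*.012+ez*.048)
for n in ['scene','top']:
    p=camera(n)
    for r in pinpoint('puck_center',p): 
        if r['centre'][1]<.3: print(n,'puck',loc(r['centre']),round(r['confidence'],2))
E
```

```text
pos [0.5062 0.26   0.0495] shift mm [ 1.5 -0.3  0.9] rot [ 0.001  -0.0006 -0.0006] F [ 0.1  0.3 -0. ] w 0.037 t 12.8
scene puck [-0.0127  0.0055  0.0584] 0.57
scene puck [ 0.1197 -0.003   0.1934] 0.34
```

play_rows(
  plan=[
    [1, 0, 0, 0, 0, 0, 1],
    [0.5, 0, 0, 0, 0, 0, 1],
    [0, 0, 0, 0, 0, 0, 1],
    [0, 0, 0, 0, 0, 0, 1],
    [0, 0, 0, 0, 0, 0, 1],
  ],
)

```text
clock: 13.42
eef_pos: [0.5061, 0.2599, 0.0481]
tool_rot: [0.553, 0.441, -0.552, 0.441]
ft_force: [-1.0, -2.1, 4.8]
grip_width: 0.0373
```

play_rows(
  plan=[
    [0.5, 0, 0, 0, 0, 0, 1],
    [0, 0, 0, 0, 0, 0, 1],
    [0, 0, 0, 0, 0, 0, 1],
  ],
)

```text
clock: 13.67
eef_pos: [0.5061, 0.2599, 0.0481]
tool_rot: [0.553, 0.441, -0.552, 0.441]
ft_force: [-2.5, -1.3, 6.4]
grip_width: 0.0371
```

play_rows(
  plan=[
    [-0.5, 0, 3, 0, 0, 0, 1],
    [0, 0, 4, 0, 0, 0, 1],
    [0, 0, 4, 0, 0, 0, 1],
    [0, 0, 3, 0, 0, 0, 1],
    [0, 0, 0, 0, 0, 0, 1],
    [0, 0, 0, 0, 0, 0, 1],
  ],
)

```text
clock: 14.17
eef_pos: [0.5032, 0.2458, 0.048]
tool_rot: [0.553, 0.441, -0.552, 0.441]
ft_force: [0.7, 0.8, 5.5]
grip_width: 0.0371
```

```bash
cat >> h.py <<'E'
def st():
    v=[];
    o=get_obs(); w=o['eef_pos']-T0; F=o['ft_force']; print('tcp local mm',(np.array([w@ex,w@ey,w[2]])*1000).round(2),'F local',np.array([F@ex,F@ey,F[2]]).round(2),'w',o['grip_width'],o['clock'])
E
python3 -c "
from h import *
st(); go(T0+ex*-.015)"
```

```text
tcp local mm [-14.52  -1.63  48.04] F local [0.52 0.98 5.54] w 0.037084277030955834 14.1667
pos [0.5032 0.2458 0.048 ] shift mm [48.  -0.5 -1.6] rot [ 0.0005 -0.0001 -0.0009] F [0.7 0.8 5.5] w 0.0371 t 14.1667
```

play_rows(
  plan=[
    [0, 0, 2, 0, 0, 0, 1],
    [0, 0, 2, 0, 0, 0, 1],
    [0, 0, 2, 0, 0, 0, 1],
    [0, 0, 0, 0, 0, 0, 1],
    [0, 0, 0, 0, 0, 0, 1],
  ],
)

```text
clock: 14.58
eef_pos: [0.502, 0.2407, 0.048]
tool_rot: [0.553, 0.441, -0.552, 0.441]
ft_force: [0.8, 2.6, 6.0]
grip_width: 0.037
```

```bash
python3 -c "
from h import *
st()"
```

```text
tcp local mm [-14.58  -6.9   48.04] F local [0.22 2.72 6.  ] w 0.03702595101051575 14.5833
```

play_rows(
  plan=[
    [0, 0, 2, 0, 0, 0, 1],
    [0, 0, 2, 0, 0, 0, 1],
    [0, 0, 2, 0, 0, 0, 1],
    [0, 0, 1, 0, 0, 0, 1],
    [0, 0, 0, 0, 0, 0, 1],
    [0, 0, 0, 0, 0, 0, 1],
    [0, 0, 0, 0, 0, 0, 1],
  ],
)

```text
clock: 15.17
eef_pos: [0.5006, 0.2348, 0.0481]
tool_rot: [0.553, 0.442, -0.551, 0.441]
ft_force: [1.6, 7.1, 4.1]
grip_width: 0.0373
```

```bash
python3 - <<'E'
from h import *
st()
def loc(w): w=np.array(w)-T0; return np.array([w@ex,w@ey,w[2]])
for n in ['scene','top']:
    p=camera(n); W=world(p); L=W-T0; x=L@ex;y=L@ey;z=W[...,2]
    m=(p['depth']>0)&(abs(x+.015)<.022)&(y<-.02)&(y>-.059)&(z>.056)&(z<.068); print(n,m.sum(),np.percentile(y[m],[2,50,98]) if m.sum() else '')
    for t in ['stop_face','puck_center']:
        for r in pinpoint(t,p):
            if r['centre'][1]<.3: print(n,t,loc(r['centre']),round(r['confidence'],2))
    c=px(p,T0+ez*.05).astype(int); cv2.imwrite('pics/%s7.png'%n,cv2.resize(p['frame'][c[1]-50:c[1]+50,c[0]-60:c[0]+60],(600,500),interpolation=cv2.INTER_CUBIC)[:,:,::-1])
st()
E
```

```text
tcp local mm [-14.6  -12.94  48.06] F local [-0.05  7.24  4.06] w 0.037293062350834655 15.1667
scene 66 [-0.0413 -0.0286 -0.0206]
scene stop_face [-0.0134 -0.0362  0.0577] 0.45
scene puck_center [-0.0141 -0.0188  0.059 ] 0.59
scene puck_center [ 0.0001  0.0005 -0.0033] 0.44
top 51 [-0.0589 -0.041  -0.033 ]
top stop_face [0.1153 0.0004 0.1916] 0.43
top puck_center [-0.0107 -0.0148  0.0565] 0.44
tcp local mm [-14.56 -12.92  48.08] F local [-0.59  5.58  4.22] w 0.03739957986851931 15.4667
```

View pics/top7.png

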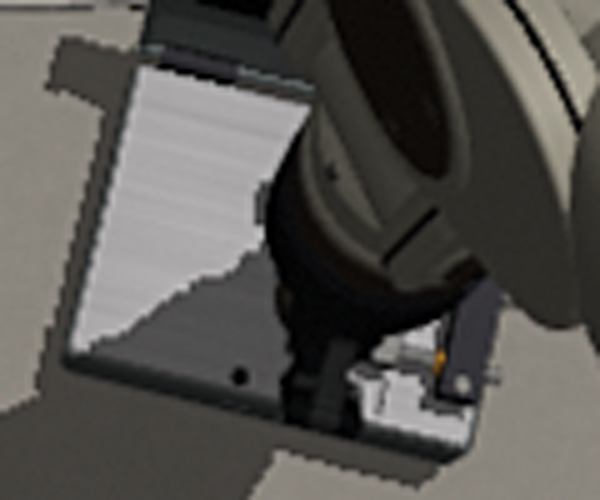

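play_rows(
  plan=[
    [0, 0, 1, 0, 0, 0, 1],
    [0, 0, 1, 0, 0, 0, 1],
    [0, 0, 0.7, 0, 0, 0, 1],
    [0, 0, 0, 0, 0, 0, 1],
    [0, 0, 0, 0, 0, 0, 1],
    [0, 0, 0, 0, 0, 0, 1],
    [0, 0, 0, 0, 0, 0, 1],
    [0, 0, 0, 0, 0, 0, 1],
    [0, 0, 0, 0, 0, 0, 1],
  ],
)

```text
clock: 16.22
eef_pos: [0.5002, 0.2328, 0.0481]
tool_rot: [0.554, 0.442, -0.551, 0.441]
ft_force: [2.2, 7.2, 4.5]
grip_width: 0.0373
```

```bash
python3 - <<'E'
from h import *
def loc(w): w=np.array(w)-T0; return np.array([w@ex,w@ey,w[2]])
for i in range(4):
    for n in ['scene','top']:
        st(); p=camera(n)
        for t in ['stop_face','puck_center']:
            for r in pinpoint(t,p):
                if abs(loc(r['centre'])[1]+.03)<.025 and abs(loc(r['centre'])[0]+.015)<.012: print(n,t,loc(r['centre']),round(r['confidence'],2))
lidangle()
p=camera('scene'); c=px(p,T0+ez*.05).astype(int); cv2.imwrite('pics/s8.png',cv2.resize(p['frame'][c[1]-50:c[1]+50,c[0]-60:c[0]+60],(600,500),interpolation=cv2.INTER_CUBIC)[:,:,::-1])
for t in ['bung','flange']: print(t,[np.array(r['centre']) for r in pinpoint(t,p)[:1]])
E
```

```text
tcp local mm [-14.56 -15.03  48.07] F local [0.54 7.47 4.52] w 0.03728712830365321 16.2167
scene stop_face [-0.0153 -0.0376  0.056 ] 0.45
scene puck_center [-0.0141 -0.0186  0.0566] 0.54
tcp local mm [-14.59 -15.02  48.1 ] F local [-0.13  7.25  4.05] w 0.03708613029831634 16.3667
top stop_face [-0.0142 -0.0354  0.0553] 0.6
top stop_face [-0.0102 -0.021   0.0556] 0.2
top puck_center [-0.013  -0.0186  0.0522] 0.4
tcp local mm [-14.6  -15.05  48.07] F local [0.8  7.03 3.19] w 0.03714250914434587 16.5167
scene stop_face [-0.0151 -0.0389  0.0558] 0.41
scene puck_center [-0.014 -0.022  0.055] 0.68
tcp local mm [-14.6  -15.04  48.07] F local [0.07 7.61 3.7 ] w 0.03751212480033345 16.6667
top stop_face [-0.0134 -0.0355  0.0539] 0.55
top puck_center [-0.01   -0.0182  0.0559] 0.39
tcp local mm [-14.56 -15.02  48.11] F local [0.25 8.03 4.35] w 0.03702579805359715 16.8167
scene stop_face [-0.0151 -0.0386  0.0559] 0.41
scene puck_center [-0.0136 -0.0196  0.0573] 0.62
tcp local mm [-14.6  -15.02  48.06] F local [0.9  7.92 2.96] w 0.037102314275144106 16.9667
top stop_face [-0.0148 -0.0371  0.0524] 0.45
top puck_center [-0.0125 -0.0207  0.0582] 0.59
tcp local mm [-14.57 -15.    48.1 ] F local [0.65 7.44 3.8 ] w 0.03693871908235623 17.1167
scene stop_face [-0.0131 -0.0392  0.0544] 0.57
tcp local mm [-14.56 -15.01  48.09] F local [-1.    6.68  4.62] w 0.03752576964783908 17.2667
top stop_face [-0.012  -0.0342  0.0541] 0.47
top puck_center [-0.0116 -0.0197  0.0556] 0.56
scene 2954 front-face fit: 1844 angle 1.8661265086278274 c [0.0984 0.1101]
[(array([0.6343, 0.2167, 0.1945]), 0.56)]
top 773 front-face fit: 488 angle 1.8545223960957296 c [0.0984 0.105 ]
[(array([0.6327, 0.2186, 0.1929]), 0.7)]
bung [array([ 0.5887,  0.5066, -0.001 ])]
flange [array([0.3583, 0.4795, 0.0023])]
```

View pics/s8.png

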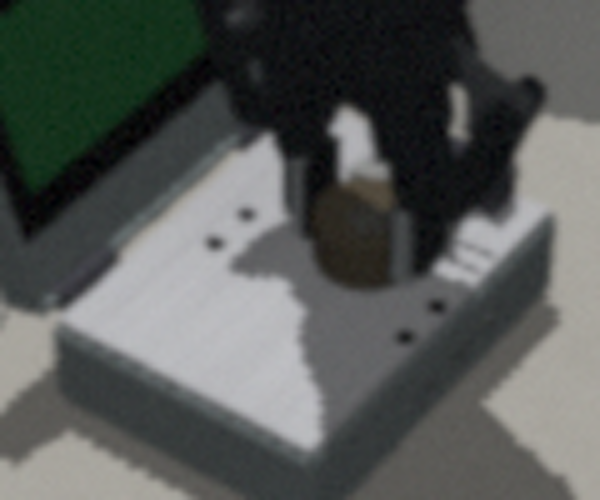

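The mean push is about 7.4 N, the stop face averages about 12 mm in, and the puck sits flat and centred. The lid is at about 1.86 rad. Handing in.

```bash
python3 -c "
from h import *
st(); print(job_done())"
```

```text
tcp local mm [-14.58 -15.03  48.09] F local [-1.02  7.1   3.95] w 0.03740878704107947 17.7667
the job is handed in; nothing more can be done
None
```

The job is handed in at about 17.8 s: the lid stands open on its own and the gripper is holding the brown puck pressed against the stop. I gripped the handle to swing the lid up and let go. I then set the puck on the deck in front of the stop and pushed it in without releasing it.

Last checks before handing in:
- **Lid:** 1.85–1.87 rad (about 106°) from the depth images, unchanged since I released it.
- **Puck:** flat on the deck and within about 5 mm of the stop's centre line. The gripper itself sits 0.4 mm off that line.
- **Push:** a steady 7–8 N at the wrist, including roughly 1 N of friction from the puck pressing lightly on the deck.
- **Stop travel:** about 11 mm from the force, and 9–14 mm (average 12) from the camera. Those camera readings are only good to about 4 mm, but all fall within the 7–17 mm band.
- **Bung and flange:** still where they were at the start, within a few mm.

None of these checks failed. The arm hid most of the stop, so I couldn't read its face against the engraved lines directly.

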